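# Press the travel mirror's hinge pin home with the quick clamp

### The job

The hinge pin has crept out of the folding travel mirror lying in the quick clamp. Squeeze the clamp's orange trigger, as many times as it takes, until the walking jaw has pushed the brass pin fully home and bears on it firmly, but not so hard that the frame cracks; then let the trigger go and press the red release tab until the jaw has sprung all the way back. Work the clamp only by its trigger and tab: keep the robot off the jaw and the mirror, and leave the other things on the shelf alone.

Things in the scene. Friction and masses are not known exactly. Their poses are not given: they have to be found in the camera images.
- clamp: Quick clamp lying flat, fixed to the shelf. Origin on the shelf under the black housing (x -30 to 46, y -20 to 20, z to 60 mm). x runs along the bar from the red tab (rear) past the housing and the jaw to the orange stop, which is locked somewhere at x = 181 to 189 mm; z up. Black handle and orange trigger stick out side by side to -y; the space before (+x of) the trigger post is free for 80 mm.
- handle (a point): Top centre of the fixed black handle, z = 48 mm: a bar 16 mm thick along the clamp's x, from y = -18 to -102 mm, z = 14 to 48 mm.
- trigger_top (a point): Top centre (z = 50 mm) of the trigger's upright orange finger post, 16 mm in diameter, z = 14 to 50 mm. Squeezing draws it towards the handle, along the clamp's -x, by 28 mm in all (y changes by about 2 mm on the way); over handle and post it is 66 mm wide at rest, 38 mm squeezed. It springs back by itself.
- trigger (a joint): Trigger angle, rad: 0 at rest, 0.60 hard stop; upright axis at x = 10, y = -26 mm of the clamp, 48 mm from the post. The spring alone asks 3 to 6 N at the post. After 2 to 7 mm of post travel a pawl catches the bar and pushes the jaw on 1 mm per 1.8 mm; walking freely takes 7 to 10 N at the post. Each N at the jaw adds about 0.56 N. Let fully back it takes a fresh bite; a second pawl holds the bar.
- jaw_advance (a joint): Advance of bar and jaw towards the stop, m: 0 sprung fully back, at most 0.045. The rack has 6 mm teeth: with the trigger let go the bar slips back to the last tooth passed. A full squeeze (over 0.56 rad) gains 12 mm, a shorter one 6 or 0. A spring of about 3 N draws the bar back to 0 once the release tab is down.
- tab_top (a point): Centre of the top of the red release tab behind the housing (22 mm along x, 24 mm across), 60 mm above the shelf. Pressed straight down 7 to 8 mm (hard stop) it frees the bar, if the trigger is at rest. Needs 2 to 12 N, most when the jaw bears hard. Let go too soon it catches the bar again: hold it down about a second.
- release_tab (a joint): Tilt of the release tab, rad: 0 up, 0.22 fully down; the bar is free above about 0.17.
- mirror: Folded travel mirror, white, 80 x 86 x 15 mm, 0.2 kg, lying loose on the clamp's 6 mm base between jaw and stop. Origin: middle of the underside of its steel hinge barrel (15 mm thick, 80 mm long, along its x, the clamp's x); the frame lies to +y of it. The jaw first slides it 1 to 12 mm to the stop. The frame cracks if the jaw pushes with more than 27 N.
- pin_head (a point): Centre of the outer face of the brass pin's head (11 mm across, 3 mm thick) at the barrel's end facing the jaw.
- hinge_pin (a joint): How far the pin's head stands off the barrel, m: 0 fully home. It slides in at about 7 N (12 to 14 N at the trigger post) and then bottoms; it is firmly home once the jaw bears on it with 13 to 20 N, which is felt as 17 to 20 N at the post.
- amber_bottle: Amber glass bottle, 52 mm wide, 120 mm tall; bystander.
- nail_file: Chrome nail file, 170 mm long, lying flat; bystander.
- floss_box: Yellow floss box 50 x 50 x 22 mm; bystander.
- ring_dish: White ceramic ring dish, 90 mm wide, 22 mm tall; bystander.
- cream_jar: Blue cream jar, 60 mm wide, 45 mm tall; bystander.
- tooth_cup: Green glass cup, 72 mm wide, 95 mm tall; bystander.
- comb: Blue comb, 150 mm long, lying flat; bystander.
- jaw: Steel bar with an orange jaw on its front end, 34 mm wide, z = 8 to 50 mm, and a dark sprung pad facing the pin. Origin on the shelf; the pad's face is 70 mm ahead of it (+x of the clamp), its centre 21 mm up. Once the pin has bottomed, the force rises by about 8 N per mm of jaw advance.

How it is judged (in metres and radians):
On the way, in this order (a step that is already met when the one before it is completed fails the run):
1. the pin is fully home and the jaw bears on it firmly, with more than 12 N (value of joint hinge_pin below 0.001 m and contact force between jaw and mirror above 12 N), for 0.2 s.
2. the release tab is down with the trigger let go (value of joint release_tab above 0.15 rad and value of joint trigger below 0.05 rad), for 0.1 s.
At the end, for the whole second after the job is handed in: The pin is home (head within 1 mm of the barrel), the jaw has sprung back to within 3 mm of its rearmost place, trigger and release tab are back at rest, and the mirror lies at rest, flat on the clamp's base (value of joint hinge_pin below 0.001 m and value of joint jaw_advance below 0.003 m and value of joint trigger below 0.05 rad and value of joint release_tab below 0.08 rad and z of mirror in the frame of clamp below 0.009 m and linear speed of mirror below 0.01 m/s); the robot touches nothing.
It fails at once if the jaw pushes on the mirror or its pin with more than 27 N (contact force between jaw and mirror above 27 N).
It fails at once if the robot touches the mirror or its pin (contact force between any of the arm, the fingers and mirror above 1 N).
It fails at once if the robot pushes the jaw (contact force between any of the arm, the fingers and jaw above 1 N).
It fails at once if a bystander is moved more than 15 mm (distance of any of amber_bottle, nail_file, floss_box, ring_dish, cream_jar, tooth_cup, comb from where it was at the start of the episode above 0.015 m).
It also fails if it takes over 72 s, if anything falls off the work surface, if the arm or the gripper's body presses on something with over 40 N, if the wrist force passes 120 N, or if a joint passes its speed limit or range.

### The arm

A 7-joint arm with a two-finger parallel gripper is mounted at the origin on the work surface. World frame = base frame: x ahead of the robot, y to its left, z up, the work surface at z = 0. Lengths are in mm, angles in rad, forces in N, time in s.
With the tool pointing down it reaches from about 400 to 925 mm from the base axis. Payload 5.6 kg.
Tool frame: the origin (TCP) lies on the mounting face of the last link; the fingertips stand 173 mm ahead of it and the grasp point (between the pads) lies robot.grip_point_offset ahead of it (robot.grip_point_offset is the distance from the TCP to the grasp point, in mm); x points along the fingers, y is the direction in which the jaws open and shut, and the axes are right-handed (so a half turn about x gives the same grasp; the last joint's range is limited). The gripper opens to 85 mm and grips with 20 to 120 N. Pads are 22 mm wide; open, the fingers measure 114 mm over their backs; the gripper's body (76 mm by 85 mm) begins 54 mm behind the grasp point. The pads swing forward as they close: fully open they stand 13 mm farther back than shut.
Start: joints at [-1.271, 0.468, -0.012, 1.603, 0.006, 1.071, -0.056], TCP at [218.514, 612.171, 404.69] pointing down, gripper open.
Joint ranges: [-2.53, 2.53], [-0.31, 2.02], [-1.57, 1.55], [0.28, 2.44], [-1.29, 4.43], [0.15, 1.84], [-2.92, 2.92]. Speed limits (rad/s): [2.57, 2.57, 3.14, 3.14, 3.14, 3.14, 3.14].

### API

Orientations are given as a unit quaternion [x, y, z, w].
In Python, from rig import robot, fingers, status, viewer gives the robot as it stands. Calls block until the motion is done:
- robot.move_pose(position, orientation): joint-space move of the TCP to a pose.
- robot.movel(position, attitude=None, v=150, max_force=None): straight line of the TCP; attitude=None keeps the orientation; v is the mean speed in mm/s. With max_force (N) it stops when the force on the tool has changed by that much, and returns True; else False.
- robot.move_j(angles): joint-space move.
- fingers.set_gripper(opening, grasp_force=None): finger opening in mm; grasp_force is the grip in N (None keeps the last); returns when the fingers have stopped.
- robot.dwell(seconds).
- robot.solve_ik(position, orientation): joint angles nearest the present ones, or None.
- status.sense(): the state.
- viewer.snapshot(name): name is "scene" or "top" or "wrist"; returns a dict with "color" (384x512x3 uint8, blue, green, red), "camera_matrix" (3x3 intrinsics, pixels), "k1" (the pictures are not rectified: a ray, as slopes to the right and down, at radius r is drawn at 1 + k1 r^2 times it, then the intrinsics apply), "T" (4x4, takes a point from camera to world coordinates); the wrist camera has in their place "hand_eye" (4x4, takes a point from camera to tool coordinates, whose origin is the TCP and whose axes are the tool frame's). Camera axes: x right, y down, z forward; pixel columns grow to the right and rows downward; lengths in mm; the calibration is good to about 2 mm. A picture is of the moment at which its call begins: read the wrist's pose just before it. There is no depth.
A pose or a line that the arm cannot do raises robot.Unreachable and nothing moves.
- robot.sign_off(): hands the job in, once; it reports no verdict.
The state is a dict: "t": time; "joint_positions": joint angles; "dq": joint speeds; "joint_torque": joint torques, N m; "tool_pos": TCP position; "ee_rot": TCP orientation; "wrist_force": force on the tool from outside, world axes, zero at the start; "torque": the same for the moment, N m; "grip_width": finger opening in mm.
Only numpy, scipy, OpenCV 4.12 (cv2) and the standard library are available. Lean on these libraries where they do the work, as an engineer would, in place of code of your own. Each camera call takes 0.05 s, during which the arm holds its last target. There are 200 camera calls.

## Working session

There is one attempt and no reset: what is moved stays moved. The work goes in short steps, each a Python script; the robot and the scene stay as the last script left them, time stands still between calls to the robot, and variables do not carry over. Pictures are saved under pics/ and viewed, about 8 in all and at most 12, crops included, and the job is handed in when it is done.

```bash
mkdir -p pics; ls; python3 - <<'E'
from rig import robot, fingers, status, viewer
import cv2,numpy as np
print(robot.grip_point_offset, status.sense())
for n in("scene","top"):
    s=viewer.snapshot(n); cv2.imwrite(f"pics/{n}0.png",cv2.resize(s["color"],None,fx=1.5,fy=1.5)); cv2.imwrite(f"{n}_raw.png",s["color"])
    np.savez(f"{n}.npz",K=s["camera_matrix"],k1=s["k1"],T=s["T"]); print(n,s["camera_matrix"],s["k1"],s["T"])
E
```

```text
pics
154.70000000000002 {'t': 0.0, 'joint_positions': array([-1.27097205,  0.46842096, -0.01158574,  1.60363251,  0.006001  ,
        1.07140096, -0.05627131]), 'dq': array([ 0.00076799,  0.00114657,  0.00178695, -0.00213709,  0.00106518,
        0.00314633,  0.00019727]), 'joint_torque': array([-3.54381027e-04, -5.32372713e+01,  2.09831167e-02, -2.51311916e+01,
        1.13538519e-02,  7.63583870e-03,  2.85016188e-05]), 'tool_pos': array([218.46564649, 611.92204657, 403.70594625]), 'ee_rot': array([ 0.11998831,  0.69680365, -0.12127443,  0.69667782]), 'wrist_force': array([-0.48815764, -0.59440624,  0.19843625]), 'torque': array([-0.02655999, -0.01376019, -0.05505376]), 'grip_width': 85.29021784206537}
scene [[395.0526394    0.         261.40605917]
 [  0.         395.0526394  187.87524967]
 [  0.           0.           1.        ]] -0.10567847182032745 [[-4.46649544e-01  5.31808989e-01 -7.19502178e-01  1.29511861e+03]
 [ 8.94618367e-01  2.54012849e-01 -3.67607740e-01  3.70297137e+02]
 [-1.27343028e-02 -8.07871692e-01 -5.89220813e-01  6.64633351e+02]
 [ 0.00000000e+00  0.00000000e+00  0.00000000e+00  1.00000000e+00]]
top [[477.64046866   0.         258.64056794]
 [  0.         477.64046866 190.12942998]
 [  0.           0.           1.        ]] 0.06986982334885831 [[ 2.59760947e-02 -9.86398532e-01  1.62305817e-01  3.30847290e+02]
 [-9.99632893e-01 -2.43797351e-02  1.18198094e-02 -7.98303327e-01]
 [-7.70206985e-03 -1.62553266e-01 -9.86669709e-01  1.53353335e+03]
 [ 0.00000000e+00  0.00000000e+00  0.00000000e+00  1.00000000e+00]]
```

View pics/scene0.png

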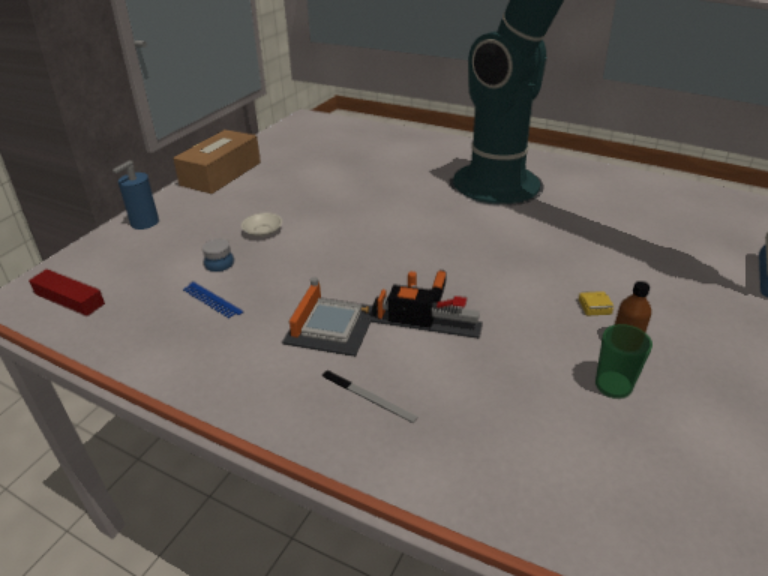

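View pics/top0.png

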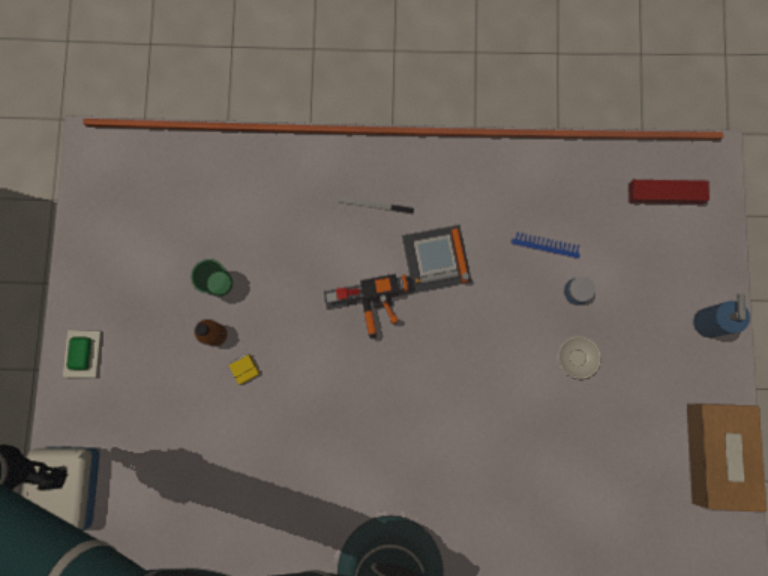

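The top view shows the clamp near (380,287), with the red tab at (347,294), the handle end at (373,335), the trigger end at (397,322) and the stop at (460,255). Next I'll get a rough pose and a wrist view.

```bash
cat > h.py <<'E'
import numpy as np,cv2
from rig import robot, fingers, status, viewer
from scipy.spatial.transform import Rotation as R
def ray(uv,K,k1,T):
    d=np.array([-0.0]) 
    p=cv2.undistortPoints(np.array([[uv]],float),K,np.array([k1,0,0,0.]))[0,0]
    return T[:3,3],T[:3,:3]@np.array([p[0],p[1],1])
def on_plane(uv,K,k1,T,z):
    o,d=ray(uv,K,k1,T); return o+d*(z-o[2])/d[2]
def tri(r1,r2):
    (a,u),(b,v)=r1,r2
    s=np.linalg.lstsq(np.c_[u,-v],b-a,rcond=None)[0]
    p,q=a+u*s[0],b+v*s[1]; return (p+q)/2,np.linalg.norm(p-q)
def down(yaw):   # tool x down; tool y at world angle yaw
    x=np.array([0,0,-1.]);y=np.array([np.cos(yaw),np.sin(yaw),0])
    return R.from_matrix(np.c_[x,y,np.cross(x,y)]).as_quat()
def wrist(name):
    s=status.sense(); w=viewer.snapshot("wrist")
    T=np.eye(4);T[:3,:3]=R.from_quat(s["ee_rot"]).as_matrix();T[:3,3]=s["tool_pos"]
    T=T@w["hand_eye"]; cv2.imwrite(f"{name}_raw.png",w["color"])
    cv2.imwrite(f"pics/{name}.png",cv2.resize(w["color"],None,fx=1.5,fy=1.5))
    np.savez(name+".npz",K=w["camera_matrix"],k1=w["k1"],T=T); return w,T
def load(n):
    d=np.load(n+".npz"); return d["K"],float(d["k1"]),d["T"]
E
python3 - <<'E'
from h import *
C=load("top")
P={k:on_plane(np.array(uv)/1.5,*C,z) for k,uv,z in[("tab",(347,294),60),("hand",(373,330),48),("trig",(398,321),50),("stop",(460,255),50),("hous",(380,287),60)]}
for k in P: print(k,P[k].round(0))
d=P["stop"]-P["tab"]; print("yaw from sides", )
# camera view pose
w=viewer.snapshot("wrist"); print(w["hand_eye"].round(3),w["camera_matrix"],w["k1"])
yaw=np.radians(-80)
for z in(430,400,350):
  for y in(yaw,yaw+np.pi):
    print(z,y,robot.solve_ik([P["hous"][0]-0,P["hous"][1]-30,z],down(y)))
E
```

```text
tab [553. 102.  60.]
hand [480.  46.  48.]
trig [500.  -6.  50.]
stop [ 643. -133.   50.]
hous [569.  33.  60.]
yaw from sides
[[ -0.     -0.293   0.956  30.085]
 [  1.     -0.      0.      0.206]
 [  0.      0.956   0.293 -73.609]
 [  0.      0.      0.      1.   ]] [[267.17648674   0.         257.19803364]
 [  0.         267.17648674 195.67619957]
 [  0.           0.           1.        ]] -0.014089289040264658
430 -1.3962634015954636 [-0.69397323  0.36862134  0.80253085  1.81899077 -0.29830072  1.07938699
 -1.17838494]
430 1.7453292519943295 [-0.40088696  0.31219713  0.41617803  1.80187897 -0.14306198  1.05707103
  1.81327609]
400 -1.3962634015954636 [-0.67865311  0.40583302  0.78961166  1.84957253 -0.33440397  1.0238615
 -1.14885417]
400 1.7453292519943295 [-0.37906881  0.34368526  0.39196467  1.8317647  -0.15398784  0.99585261
  1.82161004]
350 -1.3962634015954636 [-0.64311586  0.47105106  0.75248574  1.89199038 -0.39645252  0.93270613
 -1.09970816]
350 1.7453292519943295 [-0.33770247  0.40247776  0.34422919  1.87323924 -0.17033838  0.8943348
  1.83351258]
```

```bash
python3 - <<'E'
from h import *
for a in(12,192):
  for p in([530,20,380],[530,20,200],[500,-40,200],[553,100,240]): print(a,p,robot.solve_ik(p,down(np.radians(a))))
robot.move_pose([545,60,360],down(np.radians(12)))
robot.dwell(.2); wrist("w1"); print(status.sense()["t"])
E
```

```text
12 [530, 20, 380] [-0.56786807  0.3172934   0.56616525  1.94947683 -0.20993513  0.93241099
  0.31110933]
12 [530, 20, 200] [-0.4144441   0.60200045  0.39461821  2.03932847 -0.41117554  0.57604561
  0.47620648]
12 [500, -40, 200] [-0.26810016  0.56221433  0.34594472  2.10500063 -0.36511313  0.53081203
  0.55577414]
12 [553, 100, 240] [-0.5712949   0.57247395  0.42829233  1.95522152 -0.36183575  0.68873463
  0.28888187]
192 [530, 20, 380] [-1.06787937  0.65147508  1.35802062  1.97284813 -0.71568014  1.12741016
 -2.33751058]
192 [530, 20, 200] [-0.99149071  1.15045469  1.33075528  2.07044016 -1.29162846  1.17447613
 -1.96105298]
192 [500, -40, 200] [-0.80397539  0.88682728  1.1066188   2.13446819 -1.10461476  0.88806265
 -1.93782173]
192 [553, 100, 240] [-1.10831285  1.06876776  1.334274    1.98482157 -1.17318185  1.17922428
 -2.19643025]
2.6917
```

View pics/w1.png

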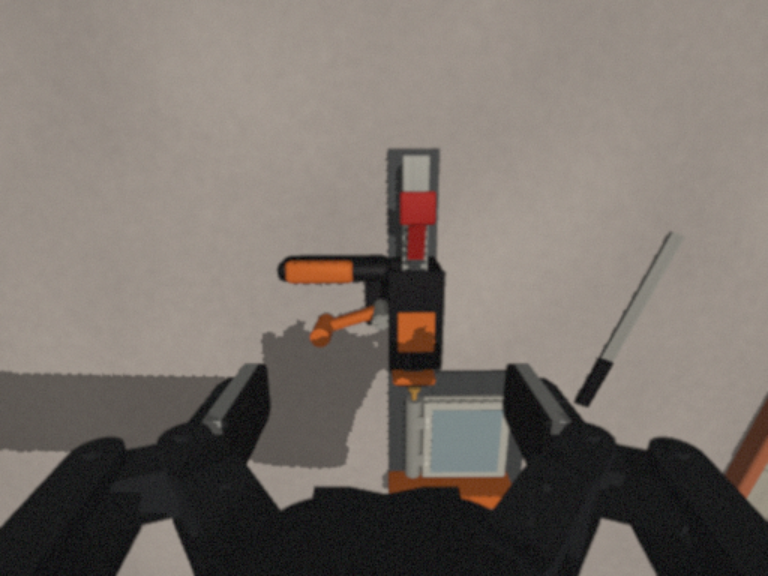

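The wrist view shows the tab top at about (418,208), the post top at about (320,337) with its base near (325,318), the handle at (284–385,270) and the bar vertical in the picture. I'll refine these with masks.

```bash
python3 - <<'E'
from h import *
C=load("w1"); im=cv2.imread("w1_raw.png"); hsv=cv2.cvtColor(im,cv2.COLOR_BGR2HSV)
H,S,V=cv2.split(hsv)
red=(((H<4)|(H>174))&(S>150)&(V>90)).astype(np.uint8); org=((H>=4)&(H<18)&(S>150)&(V>50)).astype(np.uint8)
for n,m in(("red",red),("org",org)):
  k,l,st,c=cv2.connectedComponentsWithStats(m)
  for i in range(1,k):
    if st[i,4]>40: print(n,st[i],c[i].round(1))
f=lambda uv,z: on_plane(np.array(uv)/1.5,*C,z)[:2]
a,b=f((388,155),6),f((388,480),6); d=b-a; yaw=np.arctan2(d[1],d[0]); print("yaw edge",np.degrees(yaw))
a,b=f((439,155),6),f((523,455),6)
h1,h2=f((300,268),48),f((380,268),48); dh=h2-h1; print("handle dir(+y) deg",np.degrees(np.arctan2(dh[1],dh[0])))
tab=f((418,208),60); post=f((320,337),50); hnd=f((325,268),48)
R2=np.array([[np.cos(yaw),np.sin(yaw)],[-np.sin(yaw),np.cos(yaw)]])
for n,p in(("tab",tab),("post",post),("handle",hnd),("hous rear",f((415,263),60)),("hous front",f((415,368),60))): print(n,p.round(1),"rel tab in clamp axes",(R2@(p-tab)).round(1))
cv2.imwrite("pics/w1c.png",cv2.resize(im[110:260,170:310],None,fx=4,fy=4,interpolation=cv2.INTER_CUBIC))
E
```

```text
red [267 128  24  45 744] [277.8 146.1]
org [190 173  46  16 693] [212.3 180.3]
org [207 204  42  27 442] [224.7 216.2]
org [264 207  27  28 697] [277.1 220.7]
org [262 246  28  14 280] [275.3 251.6]
org [499 305  11  13  42] [503.7 311.1]
org [259 314  82  25 920] [304.4 324.6]
yaw edge -77.8526976568349
handle dir(+y) deg 12.037144386774726
tab [556.1 115.2] rel tab in clamp axes [0. 0.]
post [506.8   5.9] rel tab in clamp axes [ 96.4 -71.2]
handle [501.5  59. ] rel tab in clamp axes [ 43.4 -65.2]
hous rear [562.7  78.5] rel tab in clamp axes [37.2 -1.3]
hous front [5.811e+02 5.000e-01] rel tab in clamp axes [117.3   0.3]
```

View pics/w1c.png

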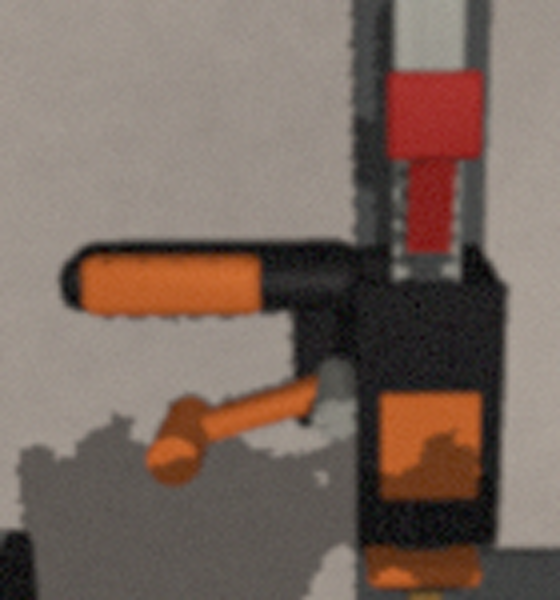

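```bash
cat >> h.py <<'E'
YAW=np.radians(-77.85); EX=np.array([np.cos(YAW),np.sin(YAW),0]); EY=np.array([-EX[1],EX[0],0])
Q=down(YAW+np.pi/2); POST=np.array([506.8,5.9,0]); TAB=np.array([556.1,115.2,0])
def tcp(dx,tip,base=POST,dy=-1): return base+EX*dx+EY*dy+[0,0,tip+173]
def st(msg=""):
    s=status.sense(); p=s["tool_pos"]-POST; f=s["wrist_force"]
    print(msg,"t%.2f dx %.2f dy %.2f z %.1f fx %.2f fy %.2f fz %.2f"%(s["t"],p@EX,p@EY,p[2],f@EX,f@EY,f[2]),flush=True); return p@EX,f@EX
E
python3 - <<'E'
from h import *
fingers.set_gripper(0,60)
robot.move_pose(tcp(45,90),Q); st("above")
robot.movel(tcp(45,24),v=120); robot.dwell(.15); st("down")
print(robot.movel(tcp(12,24),v=25,max_force=2.0)); st("contact?")
wrist("w2")
E
```

```text
above t4.08 dx 44.76 dy -0.26 z 263.4 fx -0.08 fy 0.84 fz 0.22
down t4.93 dx 45.04 dy -0.53 z 197.9 fx 0.49 fy 0.01 fz 0.28
True
contact? t5.90 dx 18.88 dy -1.17 z 196.8 fx 0.64 fy 0.41 fz 1.42
```

View pics/w2.png

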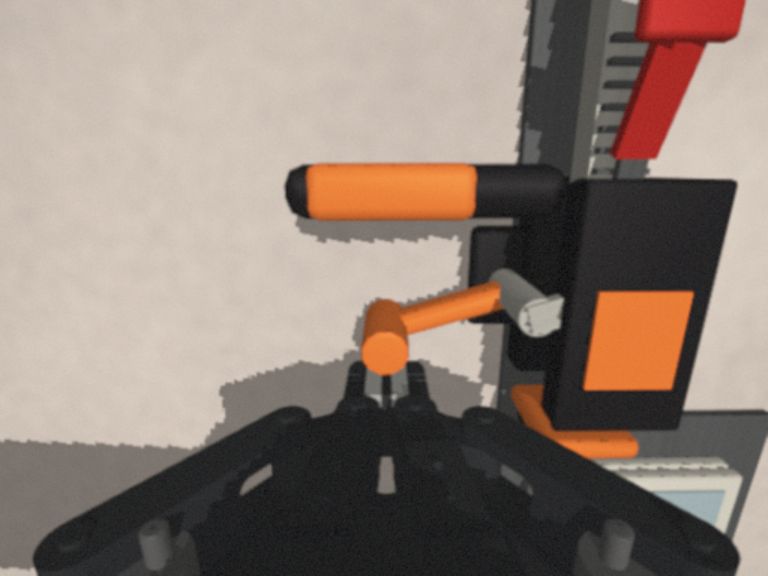

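The post at (385,335) is centred on the closed fingertips and contact came at dx≈19 mm, as expected. Now the first stroke.

```bash
cat >> h.py <<'E'
def stroke(F,end=-10.5,v=15):
    robot.movel(tcp(21,24),v=60); robot.dwell(.15); st("start")
    for e in (14,8,2,-4,-8,end):
        # force cap is relative to this segment's start: allow only what remains up to F
        f0=status.sense()["wrist_force"]@EX
        hit=robot.movel(tcp(e,24),v=v,max_force=max(F-f0,.5)); x,f=st(f"to {e} {hit}")
        if hit and f>F-3: break
    return x,f
E
python3 - <<'E'
from h import *
print(stroke(16)); robot.dwell(.15); st("held")
E
```

```text
start t6.35 dx 20.94 dy -1.10 z 196.9 fx 0.28 fy -0.32 fz 0.43
to 14 False t6.97 dx 15.65 dy -2.03 z 196.9 fx 6.78 fy -2.85 fz 1.83
to 8 False t7.52 dx 11.44 dy -3.10 z 196.9 fx 11.02 fy -6.77 fz 4.66
to 2 False t8.07 dx 4.04 dy -3.16 z 196.4 fx 7.69 fy -6.04 fz 1.29
to -4 False t8.62 dx -0.97 dy -3.53 z 196.4 fx 11.25 fy -7.08 fz 1.08
to -8 False t9.03 dx -5.75 dy -3.36 z 196.3 fx 9.00 fy -6.98 fz 1.22
to -10.5 False t9.35 dx -7.94 dy -3.31 z 196.4 fx 8.96 fy -6.03 fz 0.12
(np.float64(-7.944156584668), np.float64(8.956640389575902))
held t9.50 dx -7.92 dy -3.30 z 196.3 fx 9.18 fy -6.14 fz 0.94
```

```bash
sed -i 's/dy=-1)/dy=-3)/; s/end=-10.5/end=-13/; s/in (14,8,2,-4,-8,end)/in (12,4,-4,-9,end)/' h.py; python3 - <<'E'
from h import *
robot.movel(tcp(-13,24),v=15,max_force=6); st("end1")
robot.movel(tcp(23,24),v=80); robot.dwell(.2); st("back")
stroke(16); robot.dwell(.1); st("held")
E
```

```text
end1 t9.72 dx -7.45 dy -4.12 z 196.4 fx 7.00 fy -1.32 fz 0.03
back t10.47 dx 22.33 dy -3.00 z 196.9 fx 0.67 fy -0.48 fz 0.05
start t10.87 dx 20.90 dy -2.99 z 197.0 fx 0.96 fy 0.27 fz -0.20
to 12 False t11.62 dx 14.05 dy -4.19 z 197.0 fx 8.49 fy -4.62 fz 2.89
to 4 True t12.03 dx 11.50 dy -5.07 z 197.0 fx 5.03 fy 0.41 fz 1.93
to -4 True t12.63 dx 8.78 dy -5.43 z 197.1 fx 6.57 fy 1.03 fz 0.33
to -9 True t13.20 dx 7.50 dy -5.55 z 197.2 fx 7.12 fy 1.09 fz 0.13
to -13 True t13.79 dx 6.48 dy -5.63 z 197.2 fx 6.33 fy 0.78 fz 0.16
held t13.89 dx 6.82 dy -5.54 z 197.2 fx 7.03 fy 0.07 fz -0.72
```

```bash
cat >> h.py <<'E'
def creep(F,x0,end=-16,step=1.0,settle=.03):
    """step the commanded dx until the post force reaches F; returns last target"""
    x=x0
    while x>end:
        x-=step; robot.movel(tcp(x,24,dy=DY),v=20); robot.dwell(settle)
        a,f=st(f"{x:.1f}")
        if f>F: break
    return x
DY=-4.5
E
python3 - <<'E'
from h import *
creep(16,6.5)
wrist("w3")
E
```

```text
5.5 t14.18 dx 7.42 dy -4.85 z 197.2 fx 6.95 fy -0.70 fz 0.88
4.5 t14.46 dx 6.76 dy -4.98 z 197.2 fx 7.45 fy -2.02 fz 1.26
3.5 t14.74 dx 6.23 dy -5.09 z 197.2 fx 9.64 fy -2.78 fz 1.50
2.5 t15.03 dx 5.71 dy -5.22 z 197.2 fx 10.32 fy -2.71 fz 0.93
1.5 t15.31 dx 5.15 dy -5.33 z 197.2 fx 12.10 fy -2.78 fz 1.17
0.5 t15.59 dx 4.47 dy -5.46 z 197.2 fx 12.55 fy -3.22 fz 1.50
-0.5 t15.88 dx 3.87 dy -5.59 z 197.2 fx 13.59 fy -3.07 fz 1.97
-1.5 t16.16 dx 2.22 dy -5.84 z 197.1 fx 12.26 fy -4.92 fz 3.91
-2.5 t16.44 dx 1.18 dy -5.97 z 197.1 fx 11.82 fy -6.02 fz 3.71
-3.5 t16.73 dx 0.23 dy -6.09 z 197.1 fx 11.26 fy -4.88 fz 3.97
-4.5 t17.01 dx -0.79 dy -6.21 z 197.1 fx 11.23 fy -5.60 fz 4.15
-5.5 t17.29 dx -1.85 dy -6.29 z 197.1 fx 11.23 fy -5.07 fz 4.72
-6.5 t17.57 dx -2.48 dy -6.38 z 197.1 fx 13.07 fy -5.64 fz 5.11
-7.5 t17.86 dx -3.06 dy -6.45 z 197.1 fx 13.75 fy -7.33 fz 4.96
-8.5 t18.14 dx -3.83 dy -6.52 z 197.1 fx 14.40 fy -6.81 fz 3.92
-9.5 t18.43 dx -4.82 dy -6.58 z 197.1 fx 14.98 fy -6.08 fz 5.81
-10.5 t18.71 dx -5.80 dy -6.61 z 197.1 fx 14.74 fy -7.27 fz 5.55
-11.5 t18.99 dx -6.84 dy -6.65 z 197.1 fx 14.28 fy -7.42 fz 5.14
-12.5 t19.27 dx -8.74 dy -6.59 z 197.0 fx 11.86 fy -7.38 fz 5.24
-13.5 t19.56 dx -9.79 dy -6.60 z 197.0 fx 11.92 fy -7.19 fz 5.39
-14.5 t19.84 dx -10.81 dy -6.58 z 197.0 fx 10.38 fy -7.18 fz 5.75
-15.5 t20.12 dx -11.91 dy -6.54 z 197.0 fx 10.72 fy -6.83 fz 5.40
-16.5 t20.41 dx -12.60 dy -6.52 z 197.0 fx 12.07 fy -7.12 fz 5.11
```

View pics/w3.png

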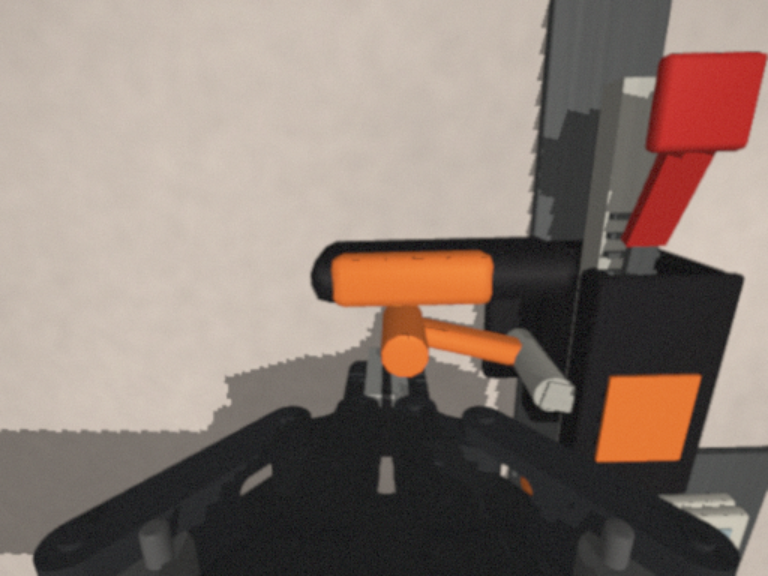

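The post is now against the hard stop beside the handle at (405,340), having slid slightly sideways on the fingers. I'll release it and take the next stroke, tracking the tangential force.

```bash
cat >> h.py <<'E'
DY=-2.5
def ft():
    s=status.sense(); p=(s["tool_pos"]-POST)@EX; f=s["wrist_force"]
    th=np.clip((19.5-p)/48,0,.6)-.3
    return s["t"],p,(s["tool_pos"]-POST)@EY,f@EX,f@EY,f@EX*np.cos(th)+f@EY*np.sin(th)*-1,f[2]
def creep(F,x0,end=-17,step=1.0,settle=.03):
    x=x0
    while x>end:
        x-=step; robot.movel(tcp(x,24,dy=DY),v=25); robot.dwell(settle)
        r=ft(); print("%.1f: t%.2f dx %.1f dy %.1f fx %.1f fy %.1f FT %.1f fz %.1f"%(x,*r),flush=True)
        if r[5]>F: break
    return x
E
python3 - <<'E'
from h import *
robot.movel(tcp(22,24,dy=DY),v=80); robot.dwell(.2); st("back")
robot.movel(tcp(16,24,dy=DY),v=40)
creep(16.5,16)
E
```

```text
back t21.29 dx 21.25 dy -2.43 z 196.9 fx -0.81 fy 0.49 fz -0.36
15.0: t21.88 dx 15.1 dy -2.5 fx 0.5 fy 0.0 FT 0.5 fz 0.5
14.0: t22.16 dx 14.5 dy -2.6 fx 3.3 fy -0.7 FT 3.1 fz -0.0
13.0: t22.44 dx 13.4 dy -2.9 fx 3.2 fy -2.9 FT 2.6 fz 2.0
12.0: t22.73 dx 12.4 dy -3.1 fx 4.4 fy -3.3 FT 3.9 fz 2.7
11.0: t23.01 dx 11.9 dy -3.2 fx 6.8 fy -4.8 FT 6.1 fz 3.1
10.0: t23.29 dx 11.4 dy -3.4 fx 7.8 fy -3.0 FT 7.3 fz 2.5
9.0: t23.57 dx 10.9 dy -3.5 fx 9.3 fy -4.6 FT 8.7 fz 3.2
8.0: t23.86 dx 10.4 dy -3.6 fx 10.2 fy -4.6 FT 9.6 fz 2.6
7.0: t24.14 dx 9.8 dy -3.8 fx 11.9 fy -5.6 FT 11.3 fz 3.0
6.0: t24.43 dx 9.2 dy -3.9 fx 13.2 fy -5.5 FT 12.7 fz 4.2
5.0: t24.71 dx 8.5 dy -4.1 fx 14.4 fy -6.5 FT 13.9 fz 3.3
4.0: t24.99 dx 8.0 dy -4.2 fx 14.9 fy -5.6 FT 14.5 fz 3.8
3.0: t25.27 dx 7.5 dy -4.3 fx 16.3 fy -7.4 FT 15.9 fz 3.3
2.0: t25.56 dx 6.9 dy -4.5 fx 18.8 fy -7.2 FT 18.5 fz 3.5
```

```bash
python3 - <<'E'
from h import *
for i in range(3): robot.dwell(.15); print(np.round(ft(),1))
s=viewer.snapshot("scene")["color"]; o=cv2.imread("scene_raw.png")
c=lambda m: cv2.resize(m[175:240,180:330],None,fx=5,fy=5,interpolation=cv2.INTER_CUBIC)[:300]
cv2.imwrite("pics/cmp.png",np.vstack([c(o),c(s)]))
E
```

```text
[25.7  6.9 -4.5 17.8 -6.8 17.5  4.1]
[25.9  6.9 -4.5 17.5 -7.9 17.1  4.4]
[26.   6.9 -4.5 18.8 -7.1 18.5  3.5]
```

View pics/cmp.png

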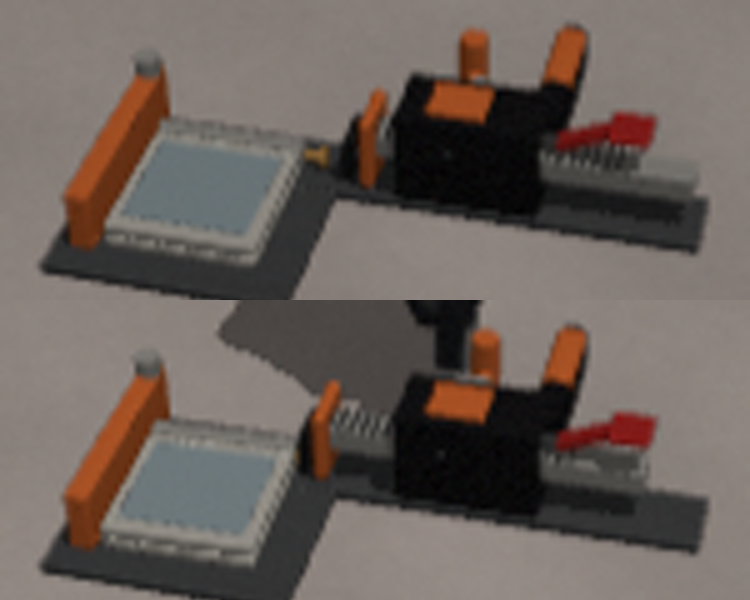

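The lower crop shows the mirror against the stop and no visible pin gap, with the jaw pad at the barrel. I'll nudge a little firmer, hold, let go, then press the tab.

```bash
python3 - <<'E'
from h import *
creep(18.9,2.0,end=1.2,step=.4,settle=.15)
robot.dwell(.3); print(np.round(ft(),1))
robot.movel(tcp(24,24,dy=DY),v=60); robot.dwell(.1); st("released")
robot.movel(tcp(30,100,dy=DY),v=150)
robot.move_pose(tcp(0,90,base=TAB,dy=0),Q)
robot.movel(tcp(0,66,base=TAB,dy=0),v=80); robot.dwell(.15); st("over tab")
f0=status.sense()["wrist_force"][2]
for z in range(62,44,-2):
    robot.movel(tcp(0,z,base=TAB,dy=0),v=25); robot.dwell(.05); s=status.sense()
    print(z,(s["tool_pos"][2]-173).round(1),(s["wrist_force"]).round(1),flush=True)
    if s["wrist_force"][2]-f0>16: break
robot.dwell(1.2); st("hold")
s=viewer.snapshot("scene")["color"]; cv2.imwrite("pics/rel.png",cv2.resize(s[175:240,180:330],None,fx=5,fy=5,interpolation=cv2.INTER_CUBIC))
E
```

```text
1.6: t26.46 dx 6.7 dy -4.5 fx 18.4 fy -7.6 FT 18.1 fz 3.9
1.2: t26.86 dx 6.5 dy -4.6 fx 19.5 fy -8.1 FT 19.2 fz 4.2
[27.2  6.5 -4.5 19.1 -8.4 18.9  3.7]
released t27.79 dx 23.05 dy -2.29 z 196.9 fx 0.92 fy -0.85 fz 0.59
over tab t29.71 dx -96.25 dy 71.34 z 239.3 fx 0.58 fy -0.19 fz 0.08
62 62.0 [-0.2 -0.5  0.2]
60 60.3 [0.3 0.8 3.3]
58 58.4 [-1.4  3.   4.9]
56 56.1 [-0.7  3.5  5.2]
54 54.4 [-1.   4.7  7.5]
52 54.0 [-5.7  4.7 19.6]
hold t32.77 dx -96.90 dy 71.65 z 226.9 fx -6.22 fy -4.02 fz 20.16
```

View pics/rel.png

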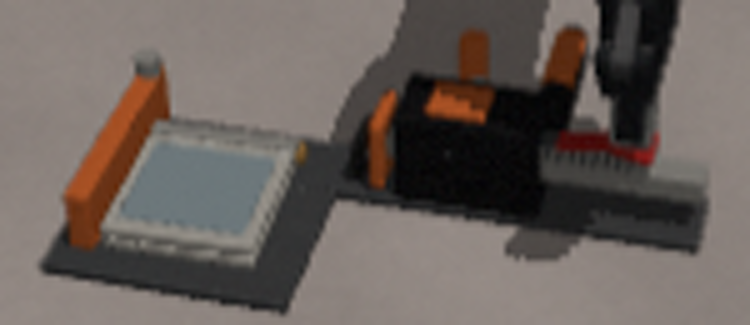

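The tab is on its hard stop at (630,145) and the jaw is back by the housing at (380,140). The pin head sits flush at (300,152). I'll lift off and check.

```bash
python3 - <<'E'
from h import *
robot.movel(tcp(0,150,base=TAB,dy=0),v=80); robot.dwell(.8); st("up")
s=viewer.snapshot("scene")["color"]; o=cv2.imread("scene_raw.png")
c=lambda m: cv2.resize(m[175:240,180:330],None,fx=5,fy=5,interpolation=cv2.INTER_CUBIC)[:300]
cv2.imwrite("pics/fin.png",np.vstack([c(o),c(s)]))
E
```

```text
up t34.99 dx -96.46 dy 71.21 z 323.0 fx 0.12 fy -0.46 fz -0.00
```

View pics/fin.png

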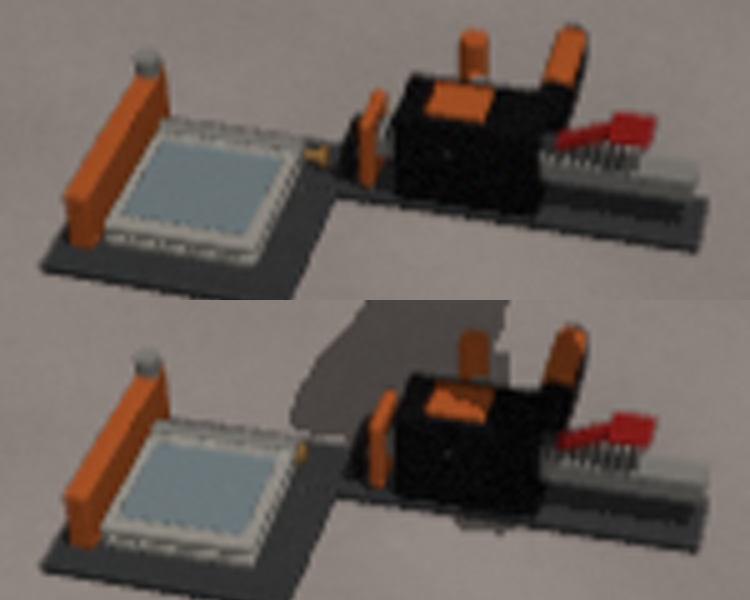

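The tab is up, the trigger is at rest, the jaw is further back than at the start, and only the pin's 3 mm head shows.

```bash
python3 -c "
from h import *
robot.sign_off(); st('done')"
```

```text
the job is handed in; nothing more can be done
the job is handed in; nothing more can be done
```

The hinge pin looks fully home and the jaw has sprung all the way back. I handed the job in at about 35 s; sign-off gave no verdict.

- **Squeezing:** I pushed the trigger post with the closed fingertips, two full strokes and then a measured third. The third ended at about 19 N at the post, inside the 17–20 N range, and I held it for about 0.3 s. By the clamp figures that is roughly 18–19 N at the jaw, below the 27 N at which the frame cracks.
- **Release:** I let the trigger go, pressed the tab down about 6–7 mm to its hard stop, held it 1.2 s, and lifted clear.
- **Last checks:** The final picture shows:
  - only the pin's head showing at the barrel;
  - the mirror flat against the stop;
  - the jaw slightly further back than at the start;
  - the trigger and tab at rest.

  The wrist force was about 0, so the robot was touching nothing.
- **What disagreed:**
  - While squeezing, there was an unexpected sideways force of 5–8 N from the post settling off-centre on the fingers.
  - The force rose and fell on the second stroke in a way I did not fully explain.
  - The tab's contact height was about 1 mm off nominal.
- **Not measured:** The pin and jaw joint values were judged only from the pictures and forces. I did not measure the bystanders, but the robot stayed well away from them.

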